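Return three sample vials to their colour-coded stands

TASK

The three sample vials were put back in one another's stands. Park one of them for the time being in the spare blue stand and change them round, so that each vial ends standing upright in the stand of its own cap's colour, on its floor inside the collar, and the blue stand is empty again. Do not tip a vial over, and do not disturb the beaker, the jar or the roll of tape.

Things in the scene. Friction and masses are not known exactly. Their poses are not given: they have to be found in the camera images.
- vial_black_mid (a point): sample vial with a black cap: a clear glass cylinder 27 mm in diameter and 62 mm tall with the cap (the top 15 mm or so), holding some grey powder, about 35 g, standing upright in one of the stands. The point is its centre, 31 mm above its underside; z is its own axis, pointing to the cap
- vial_white_mid (a point): sample vial with a white cap: a clear glass cylinder 27 mm in diameter and 62 mm tall with the cap (the top 15 mm or so), holding some grey powder, about 35 g, standing upright in one of the stands. The point is its centre, 31 mm above its underside; z is its own axis, pointing to the cap
- vial_red_mid (a point): sample vial with a red cap: a clear glass cylinder 27 mm in diameter and 62 mm tall with the cap (the top 15 mm or so), holding some grey powder, about 35 g, standing upright in one of the stands. The point is its centre, 31 mm above its underside; z is its own axis, pointing to the cap
- stand_black: black sample stand, fixed to the worktop: a dark grey base plate 76 x 76 x 5 mm with a black square collar on it, 64 mm outside and 48 mm inside, its rim 13 mm above the worktop; the black floor inside, on which a vial stands, lies 5 mm above the worktop. Origin at the centre of the plate's underside, at worktop height; x and y run along the sides, z up. Home of the vial with the black cap
- stand_white: white sample stand, fixed to the worktop: a dark grey base plate 76 x 76 x 5 mm with a white square collar on it, 64 mm outside and 48 mm inside, its rim 13 mm above the worktop; the white floor inside, on which a vial stands, lies 5 mm above the worktop. Origin at the centre of the plate's underside, at worktop height; x and y run along the sides, z up. Home of the vial with the white cap
- stand_red: red sample stand, fixed to the worktop: a dark grey base plate 76 x 76 x 5 mm with a red square collar on it, 64 mm outside and 48 mm inside, its rim 13 mm above the worktop; the red floor inside, on which a vial stands, lies 5 mm above the worktop. Origin at the centre of the plate's underside, at worktop height; x and y run along the sides, z up. Home of the vial with the red cap
- stand_blue: blue sample stand, fixed to the worktop: a dark grey base plate 76 x 76 x 5 mm with a blue square collar on it, 64 mm outside and 48 mm inside, its rim 13 mm above the worktop; the blue floor inside, on which a vial stands, lies 5 mm above the worktop. Origin at the centre of the plate's underside, at worktop height; x and y run along the sides, z up. Spare stand, home of no vial, empty at the start
- beaker_mid (a point): empty glass beaker, 57 mm across and 79 mm tall, loose, a bystander to leave alone; the point is on its axis, 40 mm above its underside
- jar_mid (a point): glass jar with a black screw cap, 61 mm across and 100 mm tall, loose, a bystander to leave alone; the point is on its axis, 50 mm above its underside
- tape_mid (a point): roll of yellowish-brown tape lying flat, 82 mm across and 19 mm tall, loose, a bystander to leave alone; the point is on its axis, 9.5 mm above its underside
Not all that is in view belongs to the job. What is shaped like the stand_blue but orange is not meant.

How it is judged:
On the way:
1. one of the vials stands released in the spare blue stand (((horizontal distance between vial_black_mid and stand_blue below 0.017 m and z of vial_black_mid in the frame of stand_blue between 0.032 and 0.0405 m and angle between vial_black_mid's own z axis and vertical below 0.15 rad and contact force between vial_black and the fingers below 0.05 N) or (horizontal distance between vial_white_mid and stand_blue below 0.017 m and z of vial_white_mid in the frame of stand_blue between 0.032 and 0.0405 m and angle between vial_white_mid's own z axis and vertical below 0.15 rad and contact force between vial_white and the fingers below 0.05 N) or (horizontal distance between vial_red_mid and stand_blue below 0.017 m and z of vial_red_mid in the frame of stand_blue between 0.032 and 0.0405 m and angle between vial_red_mid's own z axis and vertical below 0.15 rad and contact force between vial_red and the fingers below 0.05 N))), for 0.2 s.
At the end, for the whole second after the job is handed in: Each vial stands released and at rest, upright within 0.15 rad, on the floor of the stand of its cap's colour, its centre within 17 mm of the stand's centre seen from above; the blue stand is empty again (horizontal distance between vial_black_mid and stand_black below 0.017 m and z of vial_black_mid in the frame of stand_black between 0.032 and 0.0405 m and angle between each of vial_black_mid, vial_white_mid, vial_red_mid's own z axis and vertical below 0.15 rad and contact force between each of vial_black, vial_white, vial_red and the fingers below 0.05 N and linear speed of each of vial_black, vial_white, vial_red below 0.01 m/s and horizontal distance between vial_white_mid and stand_white below 0.017 m and z of vial_white_mid in the frame of stand_white between 0.032 and 0.0405 m and horizontal distance between vial_red_mid and stand_red below 0.017 m and z of vial_red_mid in the frame of stand_red between 0.032 and 0.0405 m); the robot touches nothing.
It fails at once if a vial is tipped by more than 45 degrees (angle between any of vial_black_mid, vial_white_mid, vial_red_mid's own z axis and vertical above 0.785 rad).
It fails at once if the beaker is moved by more than 20 mm (distance of beaker_mid from where it was at the start of the episode above 0.02 m).
It fails at once if the jar is moved by more than 20 mm (distance of jar_mid from where it was at the start of the episode above 0.02 m).
It fails at once if the roll of tape is moved by more than 20 mm (distance of tape_mid from where it was at the start of the episode above 0.02 m).
It also fails if it takes over 93 s, if anything falls off the work surface, if the arm or the gripper's body presses on something with over 40 N, if the wrist force passes 120 N, or if a joint passes its speed limit or range.

ROBOT

A 6-joint arm with a two-finger parallel gripper is mounted at the origin on a cart in front of the work surface, level with it; the furniture and walls round the work are solid. World frame = base frame: x ahead of the robot, y to its left, z up, the work surface at z = 0. Lengths are in m, angles in rad, forces in N, time in s.
With the tool pointing down it reaches from about 0.35 to 0.875 m from the base axis. Payload 4.2 kg.
Tool frame: the origin (TCP) lies midway between the tips of the shut fingers; the grasp point (between the pads) lies manip.pinch_z behind it (manip.pinch_z is the distance from the TCP to the grasp point, in m); z points along the fingers, y is the line along which they close (so a half turn about z gives the same grasp; the last joint's range is limited). The gripper opens to 85 mm and grips with 20 to 120 N. Pads are 22 mm wide; open, the fingers measure 114 mm over their backs; the gripper's body (76 mm by 85 mm) begins 54 mm behind the grasp point. The pads swing forward as they close: fully open they stand 13 mm farther back than shut.
Start: joints at [1.596, 0.385, 0.008, 0, -1.194, -0.259], TCP at [0.145, 0.608, 0.231] pointing down, gripper open.
Joint ranges: [-3.14, 3.14], [-1.21, 2.06], [-1.07, 1.41], [-3.16, 2.05], [-2.99, -0.16], [-3.1, 3.1]. Speed limits (rad/s): [2.79, 2.79, 3.14, 3.14, 3.14, 3.14].

INTERFACE

Orientations are given as [roll, pitch, yaw] about the fixed x, y, z axes, in that order (R = Rz(yaw) Ry(pitch) Rx(roll)).
In Python, from bench import manip gives the robot as it stands.
- The arm moves only by the shell command python3 -m pendant 'ROWS' [FORCE]. ROWS is a JSON object of lists of equal length, an entry for each row: "dp": the shift along the tool's x, y, z in cm, a list of three; "rotation": the turn, a rotation vector about the tool's x, y, z in rad, a list of three; "fingers": the finger opening in cm, from 0 to 8.54. A call has 1 to 20 rows; each row shifts and turns the commanded pose from where the row before left it, along the tool's axes as they then stand; what a row does not reach is not made up. A row lasts 1/8 s, in which the tool goes at most 62.5 mm and 10.7 degrees, less where a joint would pass 70% of its speed; a pose out of reach is approached as far as the arm can. A call with a gripper value outside its range is refused whole. The fingers move at their own pace and stop on an object; FORCE is the grip in N (left out, the last holds). Time passes only in rows, so rows that do not move let the fingers close. It gives the time, the measured TCP pose, the force, the opening and the grip force at its end, in the units of the state.
- manip.get_state(): the state, without advancing time (a new reading comes with each control period).
- manip.read_camera(name): name is "scene" or "top" or "wrist"; returns (picture, depth): 480x640x3 uint8, red, green, blue; 480x640 float32, m along the optical axis (not along the pixel's ray), 0 where there is no reading.
- manip.camera_info(name): a dict with "intrinsics" (3x3 intrinsics, pixels), "extrinsics" (4x4, takes a point from world to camera coordinates); the wrist camera has in their place "T_tool_cam" (4x4, takes a point from camera to tool coordinates, whose origin is the TCP and whose axes are the flange's). Camera axes: x right, y down, z forward; pixel columns grow to the right and rows downward; lengths in m; the calibration is good to about 2 mm. A picture is of the moment at which its call begins: read the wrist's pose just before it. camera_info takes no time and is no camera call.
- manip.close_job(): hands the job in; it is judged then, once.
The state is a dict: "clock": time; "joints": joint angles; "joint_vel": joint speeds; "effort": joint torques, N m; "position": TCP position; "ee_rot": TCP orientation; "ft_force": force on the tool from outside, world axes, zero at the start; "torque": the same for the moment, N m; "grip_width": opening from 0.0 (shut) to 1.0 (fully open); "finger_force": force on a finger pad.
Only numpy, scipy, OpenCV 4.12 (cv2) and the standard library are available. Lean on these libraries where they do the work, as an engineer would, in place of code of your own. Each camera call takes 0.05 s, during which the arm holds its last target. There are 200 camera calls.

## Working session

There is one attempt and no reset: what is moved stays moved. The work goes in short steps, Python scripts to look and compute and a shell command to move; the robot and the scene stay as the last step left them, time stands still between calls to the robot, and variables do not carry over. Pictures are saved under pics/ and viewed, at most 14 in all, crops included, and the job is handed in when it is done.

```bash
mkdir -p pics; ls; python3 - <<'E'
from bench import manip
import cv2,numpy as np
np.set_printoptions(precision=4,suppress=True)
s=manip.get_state();print(s, manip.pinch_z)
for n in("top","scene"):
    p,d=manip.read_camera(n);cv2.imwrite(f"pics/{n}0.png",p[:,:,::-1]);np.save(f"pics/{n}0.npy",d)
    i=manip.camera_info(n);print(n,i["intrinsics"],i["extrinsics"])
print(manip.camera_info("wrist"))
E
```

```text
pics
{'clock': 0.0, 'joints': array([ 1.5956,  0.3856,  0.0066, -0.0005, -1.194 , -0.2586]), 'joint_vel': array([ 0.    , -0.0006, -0.0007,  0.0007, -0.0014,  0.0016]), 'effort': array([  0.0005, -39.2291,  18.8402,   4.1862,  -0.0046,   0.    ]), 'position': array([0.1446, 0.6074, 0.2302]), 'ee_rot': array([ 3.1393, -0.0001, -0.234 ]), 'ft_force': array([0.3454, 0.3704, 0.2907]), 'torque': array([-0.0215, -0.0041, -0.0551]), 'finger_force': 0.0, 'grip_width': 1.001534931911653} 0.0187
top [[497.2429   0.     325.2834]
 [  0.     497.2429 238.9136]
 [  0.       0.       1.    ]] [[-0.0265 -0.9995 -0.0199 -0.0132]
 [-0.9944  0.0284 -0.1015  0.5911]
 [ 0.102   0.0171 -0.9946  1.0726]
 [ 0.      0.      0.      1.    ]]
scene [[587.7392   0.     313.7914]
 [  0.     587.7392 230.6598]
 [  0.       0.       1.    ]] [[ 0.7732 -0.6342  0.0042 -0.4815]
 [-0.4205 -0.5177 -0.7451  0.2834]
 [ 0.4747  0.5743 -0.6669  0.9971]
 [ 0.      0.      0.      1.    ]]
{'intrinsics': array([[418.8316,   0.    , 315.1698],
       [  0.    , 418.8316, 243.4366],
       [  0.    ,   0.    ,   1.    ]]), 'T_tool_cam': array([[-0.0018, -0.9595, -0.2816,  0.0708],
       [ 1.    , -0.0017, -0.0006, -0.0009],
       [ 0.0001, -0.2816,  0.9595, -0.1424],
       [ 0.    ,  0.    ,  0.    ,  1.    ]])}
```

View pics/top0.png

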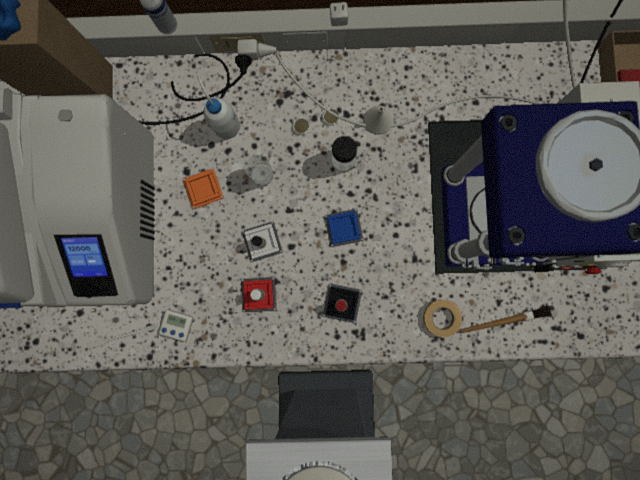

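View pics/scene0.png

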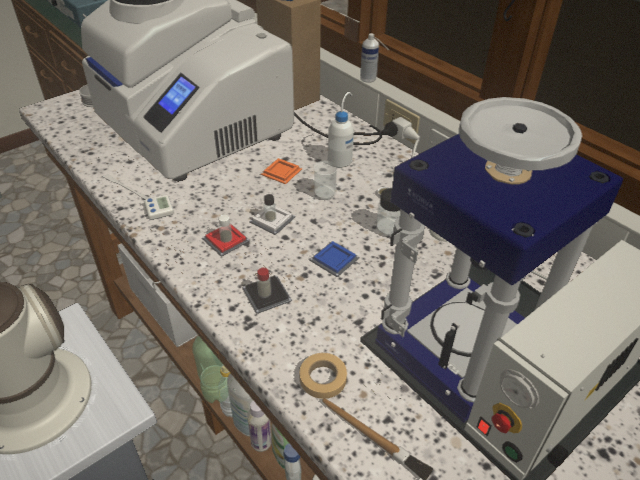

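The top view shows the black cap in the white stand (258,241), the white cap in the red stand (257,295), and the red cap in the black stand (342,305). The blue stand (343,228) is empty. The beaker is at (260,173), the jar at (344,150) and the tape at (442,318). The scene view agrees. The order will be black→blue, white→white, red→red, black→black.

```bash
cat > h.py <<'E'
import cv2,numpy as np
from bench import manip
np.set_printoptions(precision=4,suppress=True)
def ray(uv,K,Twc,z):
    """pixel -> world point on plane z; Twc: camera->world"""
    d=Twc[:3,:3]@np.linalg.solve(K,[uv[0],uv[1],1]); o=Twc[:3,3]
    return o+d*(z-o[2])/d[2]
def top(uv,z):
    i=manip.camera_info("top");return ray(uv,i["intrinsics"],np.linalg.inv(i["extrinsics"]),z)
E
python3 - <<'E'
from h import *
im=cv2.imread("pics/top0.png");hsv=cv2.cvtColor(im,cv2.COLOR_BGR2HSV);H,S,V=cv2.split(hsv)
def rep(name,mask,box,z,quad=True):
    x0,y0,x1,y1=box;m=np.zeros(V.shape,np.uint8);m[y0:y1,x0:x1]=mask[y0:y1,x0:x1]*255
    cs=cv2.findContours(m,cv2.RETR_EXTERNAL,cv2.CHAIN_APPROX_NONE)[0];c=max(cs,key=cv2.contourArea)
    r=cv2.minAreaRect(c);w=[top(q,z) for q in cv2.boxPoints(r)]
    print(name,np.round(r[0],1),np.round(r[1],1),"centre",np.mean(w,0),"sides",[round(np.linalg.norm(w[i+1]-w[i]),4) for i in(0,1)],"yaw",round(float(np.arctan2(*(w[1]-w[0])[1::-1])),2))
red=((H<8)|(H>172))&(S>130)&(V>60)
rep("red stand",red,(235,270,285,320),.013)
rep("blue stand",(H>95)&(H<130)&(S>110)&(V>50),(320,200,370,255),.013)
rep("white stand",(V>140)&(S<60),(238,217,288,265),.013)
rep("black plate",(V<75),(318,280,366,326),.005)
rep("black cap",(V<60),(247,230,270,253),.067)
rep("white cap",(V>130)&(S<80),(247,284,268,306),.067)
rep("red cap",red,(330,293,355,318),.067)
cv2.imwrite("pics/crop.png",cv2.resize(im[190:335,180:470],None,fx=2.75,fy=2.75,interpolation=cv2.INTER_CUBIC))
for n,uv,z in(("beaker",(260,173),.079),("jar",(344,150),.1),("tape",(442,318),.019),("machine",(155,250),.2)):print(n,top(uv,z))
E
```

```text
red stand [257.8 294.1] [28.9 29.2] centre [0.4729 0.1247 0.013 ] sides [np.float64(0.0656), np.float64(0.0643)] yaw -1.54
blue stand [343.5 227. ] [28.4 28.7] centre [ 0.6182 -0.071   0.013 ] sides [np.float64(0.0649), np.float64(0.0646)] yaw -1.39
white stand [261.5 240.7] [26.7 27.6] centre [0.5923 0.1149 0.013 ] sides [np.float64(0.0625), np.float64(0.0608)] yaw -1.3
black plate [339.5 303.5] [38.2 35.2] centre [ 0.4471 -0.0569  0.005 ] sides [np.float64(0.0782), np.float64(0.0857)] yaw -0.23
black cap [256.2 240.8] [9.9 9.2] centre [0.587  0.1182 0.067 ] sides [np.float64(0.0197), np.float64(0.0215)] yaw -0.8
white cap [255.5 293.5] [9. 9.] centre [0.4744 0.1212 0.067 ] sides [np.float64(0.0192), np.float64(0.019)] yaw -1.6
red cap [340.5 305. ] [ 9. 10.] centre [ 0.4455 -0.0585  0.067 ] sides [np.float64(0.021), np.float64(0.019)] yaw -0.03
beaker [0.7321 0.1064 0.079 ]
jar [ 0.771  -0.0752  0.1   ]
tape [ 0.41   -0.2806  0.019 ]
machine [0.5613 0.2886 0.2   ]
```

View pics/crop.png

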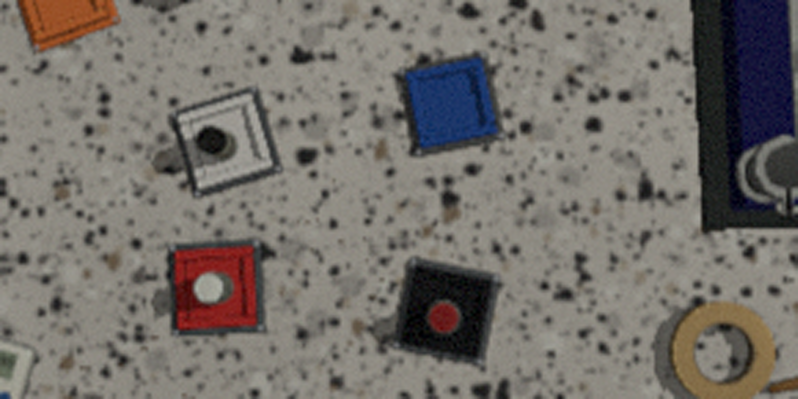

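The enlarged crop confirms the layout. The black stand's plate centre is near crop pixel (446,311), which is about (342,303) in the full top image. Next I move the wrist camera above the four stands, coming round in front of the machine.

```bash
python3 -m pendant '{"dp":[[0,0,0],[0,0,0],[1.94,3.84,0],[1.94,3.84,0],[1.94,3.84,0],[1.94,3.84,0],[1.94,3.84,0],[1.94,3.84,0],[1.94,3.84,0],[1.94,3.84,0],[3.43,3.86,-0.3],[3.43,3.86,-0.3],[3.43,3.86,-0.3],[3.43,3.86,-0.3],[3.43,3.86,-0.3],[3.43,3.86,-0.3],[3.43,3.86,-0.3],[0,0,0],[0,0,0]],"rotation":[[0,0,-0.117],[0,0,-0.117],[0,0,0],[0,0,0],[0,0,0],[0,0,0],[0,0,0],[0,0,0],[0,0,0],[0,0,0],[0,0,0],[0,0,0],[0,0,0],[0,0,0],[0,0,0],[0,0,0],[0,0,0],[0,0,0],[0,0,0]],"fingers":[7,7,7,7,7,7,7,7,7,7,7,7,7,7,7,7,7,7,7]}'
python3 - <<'E'
from h import *
s=manip.get_state();p,d=manip.read_camera("wrist")
cv2.imwrite("pics/w1.png",p[:,:,::-1]);np.savez("pics/w1.npz",pos=s["position"],rot=s["ee_rot"])
E
```

```text
clock: 2.48
position: [0.5397, 0.0305, 0.2517]
ee_rot: [3.142, 0.001, -0.001]
ft_force: [-0.0, 1.1, 0.6]
grip_width: 0.82
finger_force: 0.0
```

View pics/w1.png

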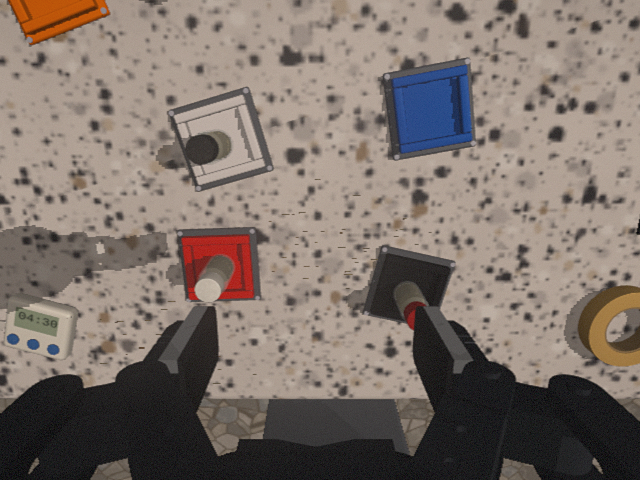

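The wrist view shows every stand with its corner screws: white around (220,139), blue (431,109), red (220,266) and black (410,287). The black cap's top is at about (202,149) and the white cap's at (208,289); the right finger partly hides the red cap. I'll compute centres from the opposite screws and the cap tops.

```bash
cat >> h.py <<'E'
from scipy.spatial.transform import Rotation
def Twc(pos,rot):
    T=np.eye(4);T[:3,:3]=Rotation.from_euler("xyz",rot).as_matrix();T[:3,3]=pos
    return T@manip.camera_info("wrist")["T_tool_cam"]
def wr(uv,z,pos,rot): return ray(uv,manip.camera_info("wrist")["intrinsics"],Twc(pos,rot),z)
E
python3 - <<'E'
from h import *
f=np.load("pics/w1.npz");P=f["pos"],f["rot"]
im=cv2.imread("pics/w1.png");H,S,V=cv2.split(cv2.cvtColor(im,cv2.COLOR_BGR2HSV))
for n,q in dict(white=[(171,114),(246,90),(269,168),(198,188)],blue=[(388,76),(467,62),(472,143),(397,156)],red=[(252,231),(184,298)],black=[(452,265),(369,313)]).items():
    w=np.array([wr(u,.006,*P) for u in q]);print(n,w.mean(0),np.round(np.linalg.norm(w[0]-w[len(q)//2]),4))
def cap(n,m,b):
    x0,y0,x1,y1=b;k=np.zeros(V.shape,np.uint8);k[y0:y1,x0:x1]=m[y0:y1,x0:x1]*255
    c=max(cv2.findContours(k,0,1)[0],key=cv2.contourArea);(u,r)=cv2.minEnclosingCircle(c);print(n,np.round(u,1),round(r,1),wr(u,.067,*P))
cap("blackcap",V<50,(180,130,222,170));cap("whitecap",(V>150)&(S<40),(190,272,222,305))
E
```

```text
white [0.5928 0.1164 0.006 ] 0.0975
blue [ 0.6188 -0.0706  0.006 ] 0.0967
red [0.4743 0.128  0.006 ] 0.0996
black [ 0.4484 -0.0624  0.006 ] 0.0948
blackcap [210.3 138.3] 1.8 [0.5977 0.1111 0.067 ]
whitecap [207.4 290.5] 13.1 [0.4734 0.1226 0.067 ]
```

```bash
python3 - <<'E'
from h import *
f=np.load("pics/w1.npz");P=f["pos"],f["rot"]
print(wr((201.5,150),.067,*P))
im=cv2.imread("pics/w1.png");g=im[120:180,180:240].max(2)
print(g[30,::3],g[::3,22])
E
```

```text
[0.5891 0.1184 0.067 ]
[122  62  59  59  55  58  57  59  56  64  61  58  48 109 113 104 111 143
 190 186] [189 186 185 185 164  49  57  62  57  63  60  60  57  61  56 171 129 154
 151 190]
```

```bash
python3 -m pendant '{"dp":[[2.4,-4.4,0],[2.4,-4.35,0],[0,0,5],[0,0,5],[0,0,5],[0,0,4],[0,0,2.5],[0,0,1.5],[0,0,0],[0,0,0],[0,0,0],[0,0,0],[0,0,0],[0,0,0],[0,0,0]],"rotation":[[0,0,0],[0,0,0],[0,0,0],[0,0,0],[0,0,0],[0,0,0],[0,0,0],[0,0,0],[0,0,0],[0,0,0],[0,0,0],[0,0,0],[0,0,0],[0,0,0],[0,0,0]],"fingers":[7,7,7,7,7,7,7,7,7,7,2,2,2,2,2]}' 30; python3 - <<'E'
from h import *
s=manip.get_state();print(s["position"],s["grip_width"]*8.54,s["finger_force"],s["ft_force"])
p,d=manip.read_camera("wrist");cv2.imwrite("pics/w2.png",p[:,:,::-1])
E
```

```text
clock: 4.4
position: [0.5886, 0.1183, 0.023]
ee_rot: [-3.141, -0.001, 0.001]
ft_force: [-1.3, 0.3, 6.0]
grip_width: 0.3
finger_force: 29.7
[0.5886 0.1183 0.023 ] 2.5578594577075418 29.685917280439753 [-1.3266  0.314   6.0477]
```

View pics/w2.png

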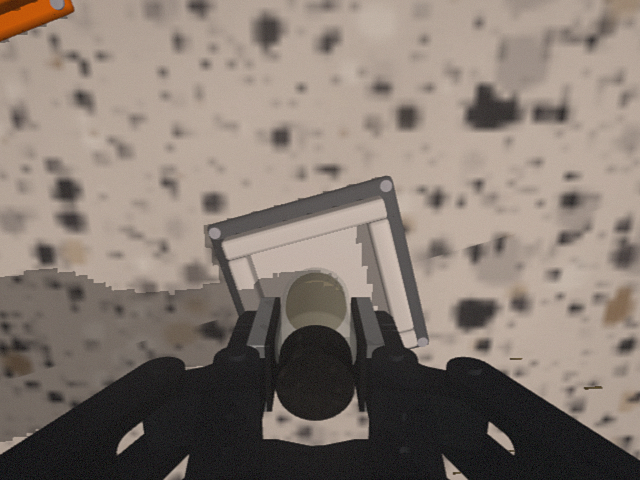

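The vial is held between the pads, with the cap top at about (316,380), some 2 mm ahead of the TCP. I carry it to the blue stand, keep the grip, and check before opening.

```bash
python3 -m pendant '{"dp":[[0,0,-1],[0,0,-3],[0,0,-4],[0.3,1.9,0],[0.6,4,0],[0.7,5,0],[0.7,5,0],[0.55,3,0],[0,0,0],[0,0,3],[0,0,3],[0,0,1.3],[0,0,0.6],[0,0,0]],"rotation":[[0,0,0],[0,0,0],[0,0,0],[0,0,0],[0,0,0],[0,0,0],[0,0,0],[0,0,0],[0,0,0],[0,0,0],[0,0,0],[0,0,0],[0,0,0],[0,0,0]],"fingers":[2,2,2,2,2,2,2,2,2,2,2,2,2,2]}'; python3 - <<'E'
from h import *
s=manip.get_state();print(s["position"],s["grip_width"]*8.54,s["finger_force"],s["ft_force"])
p,d=manip.read_camera("wrist");cv2.imwrite("pics/w3.png",p[:,:,::-1])
E
```

```text
clock: 6.2
position: [0.6173, -0.0705, 0.024]
ee_rot: [3.142, -0.001, 0.001]
ft_force: [0.6, -0.4, -0.7]
grip_width: 0.302
finger_force: 29.6
[ 0.6173 -0.0705  0.024 ] 2.5782636750168115 29.61096245708177 [ 0.6416 -0.3724 -0.7217]
```

View pics/w3.png

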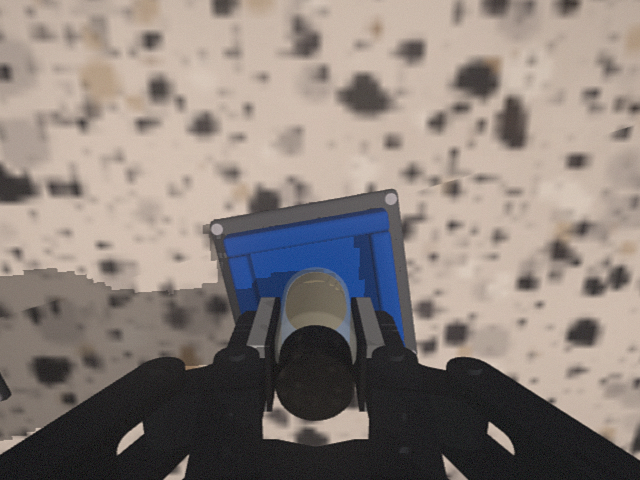

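The black vial stands inside the blue collar, about 1 mm above the floor at most. I lower it that 1 mm, release it, lift clear and fetch the white vial from the red stand.

```bash
python3 -m pendant '{"dp":[[0,0,0.1],[0,0,0],[0,0,0],[0,0,0],[0,0,0],[0,0,-3],[0,0,-5.5]],"rotation":[[0,0,0],[0,0,0],[0,0,0],[0,0,0],[0,0,0],[0,0,0],[0,0,0]],"fingers":[2,5.5,5.5,5.5,5.5,5.5,5.5]}'; python3 -m pendant '{"dp":[[-2.86,-3.85,0],[-2.86,-3.85,0],[-2.86,-3.85,0],[-2.86,-3.85,0],[-2.86,-3.85,0],[0,0,0],[0,0,0]],"rotation":[[0,0,0],[0,0,0],[0,0,0],[0,0,0],[0,0,0],[0,0,0],[0,0,0]],"fingers":[7,7,7,7,7,7,7]}'; python3 - <<'E'
from h import *
s=manip.get_state();p,d=manip.read_camera("wrist");cv2.imwrite("pics/w4.png",p[:,:,::-1]);print(s["position"])
p,d=manip.read_camera("scene");cv2.imwrite("pics/s4.png",cv2.resize(p[150:330,180:420,::-1],None,fx=2.5,fy=2.5))
E
```

```text
clock: 7.12
position: [0.615, -0.071, 0.1058]
ee_rot: [3.141, 0.006, -0.0]
ft_force: [1.3, -0.1, -0.2]
grip_width: 0.648
finger_force: 0.0
clock: 8.0
position: [0.4739, 0.1218, 0.1075]
ee_rot: [-3.141, -0.001, 0.001]
ft_force: [-0.7, -0.6, -0.7]
grip_width: 0.815
finger_force: 0.0
[0.4739 0.1218 0.1075]
```

View pics/w4.png

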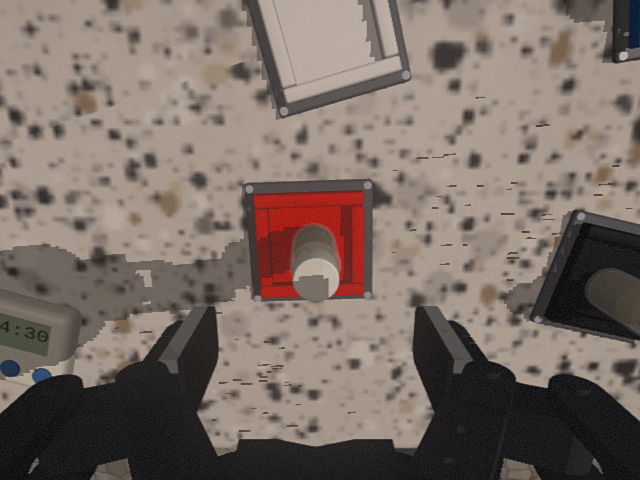

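View pics/s4.png

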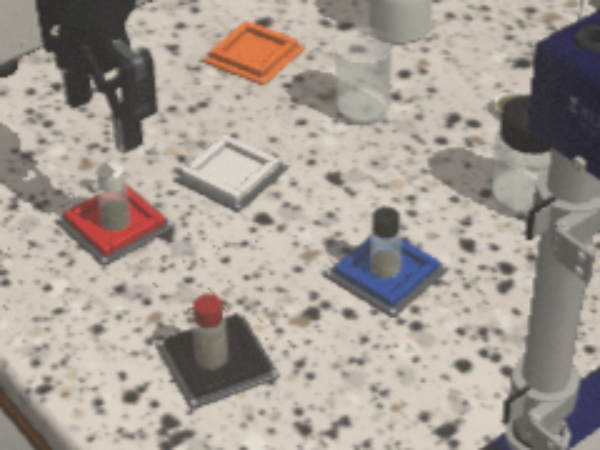

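The black vial stands upright in the blue stand, at (385,245) in the scene crop. In the wrist view the white cap at (317,279) is centred between the fingers. I grasp it and carry it to the white stand.

```bash
python3 -m pendant '{"dp":[[0,0,4],[0,0,3],[0,0,1.5],[0,0,0],[0,0,0],[0,0,0],[0,0,0],[0,0,0]],"rotation":[[0,0,0],[0,0,0],[0,0,0],[0,0,0],[0,0,0],[0,0,0],[0,0,0],[0,0,0]],"fingers":[7,7,7,7,2,2,2,2]}' 30; python3 -m pendant '{"dp":[[0,0,0],[0,0,-1],[0,0,-3],[0,0,-4],[1.5,0.1,0],[3,0.1,0],[4,0.2,0],[2.4,0.15,0],[1,0,0],[0,0,0],[0,0,3],[0,0,3],[0,0,1.4],[0,0,0.5],[0,0,0]],"rotation":[[0,0,0],[0,0,0],[0,0,0],[0,0,0],[0,0,0],[0,0,0],[0,0,0],[0,0,0],[0,0,0],[0,0,0],[0,0,0],[0,0,0],[0,0,0],[0,0,0],[0,0,0]],"fingers":[2,2,2,2,2,2,2,2,2,2,2,2,2,2,2]}'; python3 - <<'E'
from h import *
p,d=manip.read_camera("wrist");cv2.imwrite("pics/w5.png",p[:,:,::-1])
E
```

```text
clock: 9.1
position: [0.4743, 0.1219, 0.0232]
ee_rot: [-3.141, -0.002, 0.001]
ft_force: [0.7, -0.1, 6.5]
grip_width: 0.302
finger_force: 29.7
clock: 10.98
position: [0.5931, 0.1165, 0.0242]
ee_rot: [-3.141, -0.001, 0.001]
ft_force: [-0.2, -0.0, -0.3]
grip_width: 0.298
finger_force: 29.6
```

View pics/w5.png

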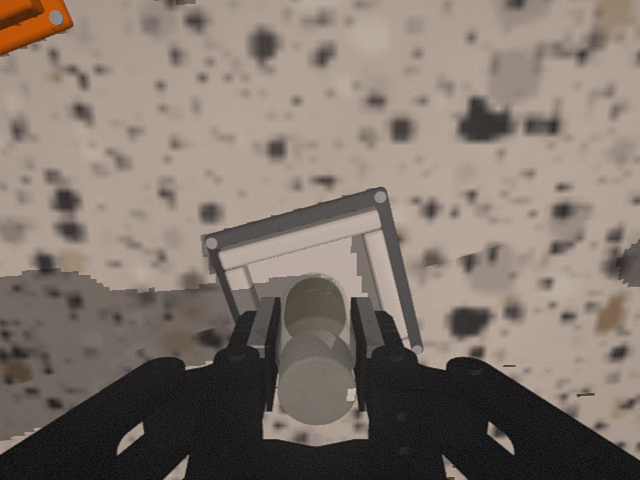

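The white vial is held upright inside the white collar. I release it and move over the red vial.

```bash
python3 -m pendant '{"dp":[[0,0,0.1],[0,0,0],[0,0,0],[0,0,0],[0,0,-3],[0,0,-5.5],[0,0,0],[-2.95,3.52,0],[-2.95,3.52,0],[-2.95,3.52,0],[-2.95,3.52,0],[-2.95,3.52,0],[0,0,0],[0,0,0]],"rotation":[[0,0,0],[0,0,0],[0,0,0],[0,0,0],[0,0,0],[0,0,0],[0,0,0],[0,0,0],[0,0,0],[0,0,0],[0,0,0],[0,0,0],[0,0,0],[0,0,0]],"fingers":[2,5.5,5.5,5.5,5.5,5.5,7,7,7,7,7,7,7,7]}'; python3 - <<'E'
from h import *
p,d=manip.read_camera("wrist");cv2.imwrite("pics/w6.png",p[:,:,::-1])
E
```

```text
clock: 12.78
position: [0.4455, -0.0599, 0.1073]
ee_rot: [-3.142, -0.001, -0.0]
ft_force: [0.8, -0.3, 1.2]
grip_width: 0.823
finger_force: 0.0
```

View pics/w6.png

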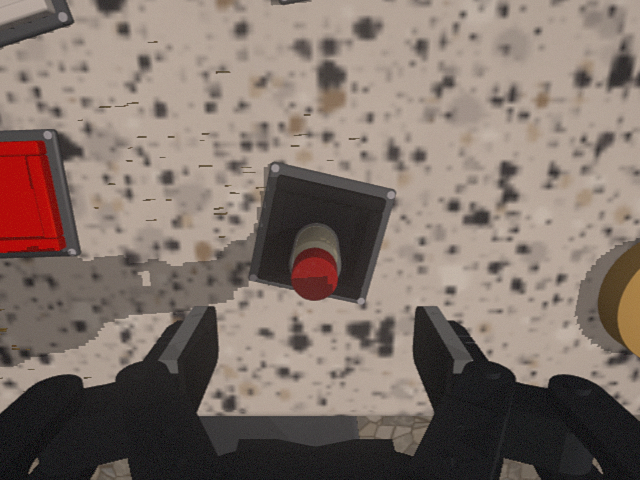

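The red cap's top (314,280) is centred between the fingers, and the black stand's screws put its centre near (322,234). I grasp the vial and carry it to the red stand.

```bash
python3 -m pendant '{"dp":[[0,0,4],[0,0,3],[0,0,1.5],[0,0,0],[0,0,0],[0,0,0],[0,0,0],[0,0,0]],"rotation":[[0,0,0],[0,0,0],[0,0,0],[0,0,0],[0,0,0],[0,0,0],[0,0,0],[0,0,0]],"fingers":[7,7,7,7,2,2,2,2]}' 30; python3 -m pendant '{"dp":[[0,0,0],[0,0,-1],[0,0,-3],[0,0,-4],[0.3,-1.8,0],[0.6,-4,0],[0.7,-5,0],[0.7,-4.8,0],[0.55,-3,0],[0,0,0],[0,0,3],[0,0,3],[0,0,1.4],[0,0,0.5],[0,0,0]],"rotation":[[0,0,0],[0,0,0],[0,0,0],[0,0,0],[0,0,0],[0,0,0],[0,0,0],[0,0,0],[0,0,0],[0,0,0],[0,0,0],[0,0,0],[0,0,0],[0,0,0],[0,0,0]],"fingers":[2,2,2,2,2,2,2,2,2,2,2,2,2,2,2]}'; python3 - <<'E'
from h import *
p,d=manip.read_camera("wrist");cv2.imwrite("pics/w7.png",p[:,:,::-1])
E
```

```text
clock: 13.82
position: [0.4459, -0.0597, 0.0232]
ee_rot: [-3.141, -0.002, 0.001]
ft_force: [-0.6, 1.4, 6.0]
grip_width: 0.296
finger_force: 29.6
clock: 15.7
position: [0.4741, 0.126, 0.0239]
ee_rot: [-3.141, -0.001, -0.0]
ft_force: [-0.0, 0.2, -0.9]
grip_width: 0.293
finger_force: 29.7
```

View pics/w7.png

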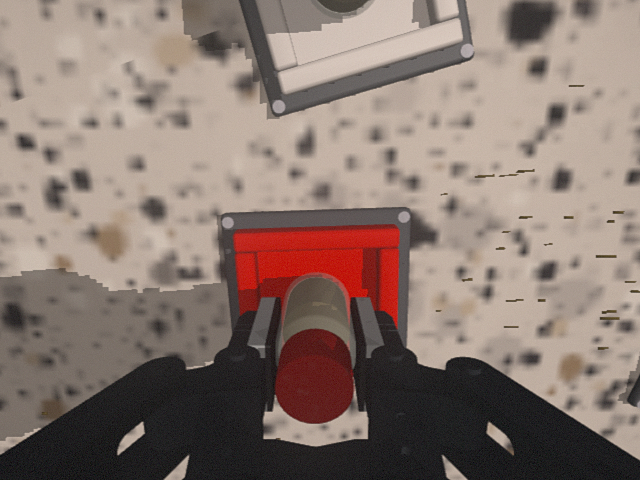

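The red vial is upright inside the red collar. I release it and return to the black vial in the blue stand.

```bash
python3 -m pendant '{"dp":[[0,0,0.1],[0,0,0],[0,0,0],[0,0,0],[0,0,-3],[0,0,-5.5],[0,0,0],[2.88,3.93,0],[2.88,3.93,0],[2.88,3.93,0],[2.88,3.93,0],[2.88,3.93,0],[0,0,0],[0,0,0]],"rotation":[[0,0,0],[0,0,0],[0,0,0],[0,0,0],[0,0,0],[0,0,0],[0,0,0],[0,0,0],[0,0,0],[0,0,0],[0,0,0],[0,0,0],[0,0,0],[0,0,0]],"fingers":[2,5.5,5.5,5.5,5.5,5.5,7,7,7,7,7,7,7,7]}'; python3 - <<'E'
from h import *
p,d=manip.read_camera("wrist");cv2.imwrite("pics/w8.png",p[:,:,::-1])
E
```

```text
clock: 17.5
position: [0.6168, -0.0703, 0.1061]
ee_rot: [-3.141, 0.002, -0.001]
ft_force: [-0.1, 0.7, 0.4]
grip_width: 0.815
finger_force: 0.0
```

View pics/w8.png

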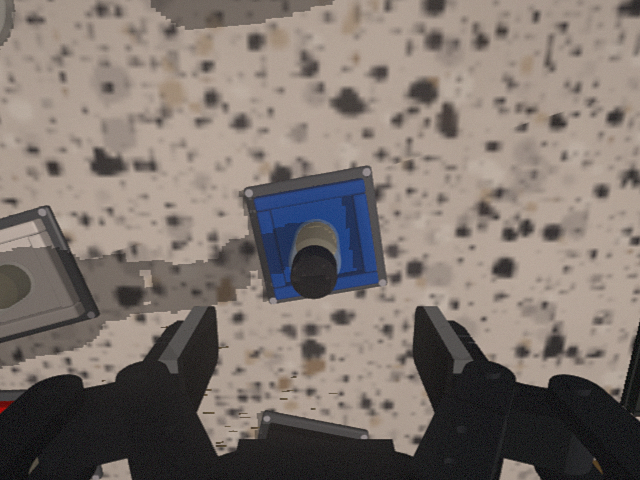

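The black cap (315,275) is centred. I carry it to the black stand.

```bash
python3 -m pendant '{"dp":[[0,0,4],[0,0,3],[0,0,1.5],[0,0,0],[0,0,0],[0,0,0],[0,0,0],[0,0,0]],"rotation":[[0,0,0],[0,0,0],[0,0,0],[0,0,0],[0,0,0],[0,0,0],[0,0,0],[0,0,0]],"fingers":[7,7,7,7,2,2,2,2]}' 30; python3 -m pendant '{"dp":[[0,0,0],[0,0,-1],[0,0,-3],[0,0,-4],[-2,-0.1,0],[-4,-0.2,0],[-5,-0.2,0],[-4,-0.15,0],[-1.8,-0.1,0],[0,0,0],[0,0,3],[0,0,3],[0,0,1.4],[0,0,0.5],[0,0,0]],"rotation":[[0,0,0],[0,0,0],[0,0,0],[0,0,0],[0,0,0],[0,0,0],[0,0,0],[0,0,0],[0,0,0],[0,0,0],[0,0,0],[0,0,0],[0,0,0],[0,0,0],[0,0,0]],"fingers":[2,2,2,2,2,2,2,2,2,2,2,2,2,2,2]}'; python3 - <<'E'
from h import *
p,d=manip.read_camera("wrist");cv2.imwrite("pics/w9.png",p[:,:,::-1])
E
```

```text
clock: 18.55
position: [0.6186, -0.0703, 0.0237]
ee_rot: [3.142, -0.002, 0.0]
ft_force: [-1.1, 1.2, 5.4]
grip_width: 0.301
finger_force: 29.7
clock: 20.42
position: [0.4511, -0.0628, 0.0237]
ee_rot: [3.142, -0.001, 0.0]
ft_force: [-0.4, -1.2, -0.9]
grip_width: 0.297
finger_force: 29.4
```

View pics/w9.png

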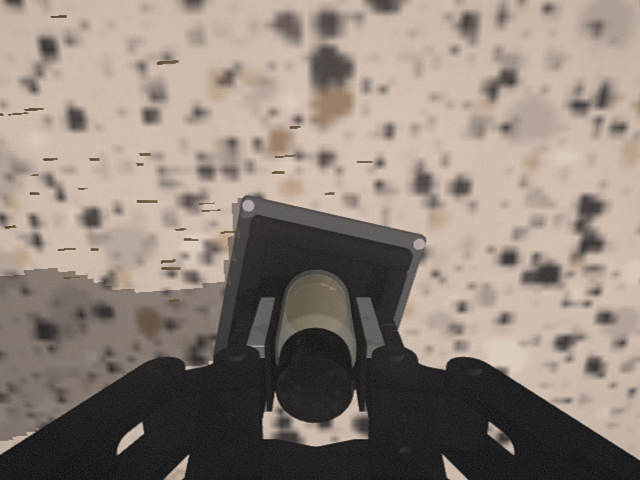

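The black vial is inside the black collar. I release it, lift well clear and look at the whole scene.

```bash
python3 -m pendant '{"dp":[[0,0,0.1],[0,0,0],[0,0,0],[0,0,0],[0,0,-3],[0,0,-5],[0,0,-5],[0,0,-5],[-2,-4,-2],[0,-5,0],[0,-5,0],[0,-5,0],[0,-5,0],[0,-5,0],[0,0,0],[0,0,0]],"rotation":[[0,0,0],[0,0,0],[0,0,0],[0,0,0],[0,0,0],[0,0,0],[0,0,0],[0,0,0],[0,0,0],[0,0,0],[0,0,0],[0,0,0],[0,0,0],[0,0,0],[0,0,0],[0,0,0]],"fingers":[2,5.5,5.5,5.5,5.5,5.5,5.5,5.5,5.5,5.5,5.5,5.5,5.5,5.5,5.5,5.5]}'; python3 - <<'E'
from h import *
p,d=manip.read_camera("scene");a=p[130:330,180:420,::-1]
q,d=manip.read_camera("top");b=q[130:330,180:420,::-1]
cv2.imwrite("pics/end.png",cv2.resize(np.hstack([a,b]),None,fx=1.66,fy=1.66))
E
```

```text
clock: 22.48
position: [0.4292, 0.2269, 0.2219]
ee_rot: [3.141, 0.001, 0.001]
ft_force: [0.0, -0.6, -0.4]
grip_width: 0.645
finger_force: 0.0
```

View pics/end.png

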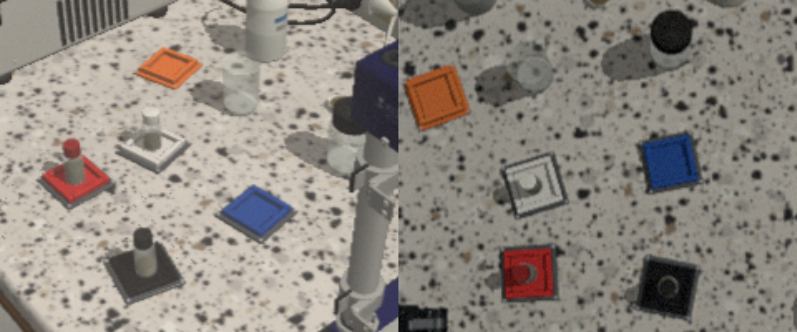

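Both views show each vial upright near the middle of the stand of its own colour: red at (72,165), white at (151,132) and black at (145,255) in the left half. The blue stand is empty, and the beaker and jar have not moved.

```bash
python3 -c "
from bench import manip
print(manip.close_job())"
```

```text
the job is handed in; nothing more can be done
None
```

The job is handed in at about 22.5 s on the robot clock: the last pictures show each vial upright in the stand of its own cap's colour and the blue stand empty, but the hand-in gave no verdict.

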